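# Clamp a brake pad in the chamfering fixture

### The arm

A 6-joint arm with a two-finger parallel gripper is mounted at the origin on the work surface. World frame = base frame: x ahead of the robot, y to its left, z up, the work surface at z = 0. Lengths are in m, angles in rad, forces in N, time in s.
With the tool pointing down it reaches from about 0.25 to 0.775 m from the base axis. Payload 4 kg.
Tool frame: the origin (TCP) lies midway between the tips of the shut fingers; the grasp point (between the pads) lies 19 mm behind it (robot.grasp_offset is the distance from the TCP to the grasp point, in m); z points along the fingers, y is the direction in which the jaws open and shut (so a half turn about z gives the same grasp; the last joint's range is limited). The gripper opens to 94 mm and grips with 3 to 60 N. Pads are 16 mm wide; open, the fingers measure 119 mm over their backs; the gripper's body (75 mm by 177 mm) begins 78 mm behind the grasp point.
Start: joints at [-1.252, 0.087, 1.371, -0, 1.684, -0.103], TCP at [0.225, -0.502, 0.206] pointing down, gripper open.
Joint ranges: [-3.1, 3.1], [-0.76, 2.03], [0.27, 2.55], [-1.08, 4.22], [0.17, 2.65], [-2.57, 2.57]. Speed limits (rad/s): [2.79, 2.79, 3.14, 3.14, 3.14, 3.14].

### API

Orientations are given as [roll, pitch, yaw] about the fixed x, y, z axes, in that order (R = Rz(yaw) Ry(pitch) Rx(roll)).
In Python, from bench import status, viewer, order, robot gives the robot as it stands. The module is installed in compiled form; this text tells all that it offers.
- The arm moves only by the tool move_arm, never from a script. Its argument "targets" is a list of rows, each a list of 3 entries, a list of its own where there are three numbers: the shift along the tool's x, y, z in mm, then the turn, a rotation vector about the tool's x, y, z in degrees, then the opening, from -1 (shut) to 1 (fully open). A call has 1 to 20 rows; each row is the pose to reach, as a shift and turn from the pose commanded when the call began, along the tool's axes at that moment; what a row does not reach only later rows make up. A row lasts 1/8 s, in which the tool goes at most 62.5 mm and 10.7 degrees, less where a joint would pass 70% of its speed; a pose out of reach is approached as far as the arm can. A call with a gripper value outside its range is refused whole. The fingers move at their own pace and stop on an object; the grip force is fixed at half the most. Time passes only in rows, so rows that repeat a pose let the fingers close. It gives the time, the measured TCP pose, the force and the opening at its end, in the units of the state.
- status.get_obs(): the state, without advancing time (a new reading comes with each control period).
- viewer.snapshot(name): name is "side" or "top"; returns the picture (400x640x3 uint8, red, green, blue); there is no depth.
- viewer.camera_model(name): a dict with "K" (3x3 intrinsics, pixels), "xyz" and "attitude" of the camera in the world. Camera axes: x right, y up, looking along -z (the intrinsics and any distortion apply to the point x, -y, -z); pixel columns grow to the right and rows downward; lengths in m; the calibration is good to about 2 mm. A picture is of the moment at which its call begins. camera_model takes no time and is no camera call.
- order.close_job(): hands the job in, once; it reports no verdict.
The state is a dict: "time": time; "joint_positions": joint angles; "qvel": joint speeds; "joint_torque": joint torques, N m; "tool_pos": TCP position; "ee_rot": TCP orientation; "wrist_force": force on the tool from outside, world axes, zero at the start; "wrist_torque": the same for the moment, N m; "width": finger opening in m.
Only numpy, scipy, OpenCV 4.12 (cv2) and the standard library are available. Lean on these libraries where they do the work, as an engineer would, in place of code of your own. Each camera call takes 0.05 s, during which the arm holds its last target. There are 200 camera calls.

### The job

Get the brake pad ready for chamfering: push it along its channel until it is fully home against the yellow end stop, then push the toggle clamp's red handle down past its dead point until it snaps into lock and holds the pad there. Pick nothing up: the pad stays down on the fixture, and the spare pad, the wrench and the grease jar stay where they are.

Things in the scene. Friction and masses are not known exactly. Their poses are not given: they have to be found in the camera images.
- fixture: Dark steel plate bolted to the bench, 200 x 182 mm, top face 12 mm above the bench. Origin: on the bench, under the pad's home centre; plate spans x -117..83, y -50..132 mm. x: along the pad's channel to the yellow stop; y: towards the toggle clamp; z up. Guide rails beside the channel 53 mm apart, 8 mm high, x -115..50. The clamp works in the plane x = 0, arm over the channel, handle out to +y.
- pad: Brake pad to clamp, lining up in the channel, about 0.36 kg. Backing plate 112 x 50 x 6 mm with a 22 mm wide ear at each end (130 mm over the ears); grey lining 100 x 44 mm, from 6 to 17 mm above the underside. Origin: centre of underside; x along its length to the stop. Starts 18 to 48 mm short; slides with a few N. Home: ear on the stop, x 0, y within 1.5, z 12 mm in the fixture's frame.
- stop_face (a point): Foot of the yellow end stop's face, middle, level with the plate's top, x = 65 mm in the fixture's frame; the stop is 14 thick, 40 wide, 14 mm high. The pad's ear end comes to rest on it.
- handle_pin (a point): Pin that joins the handle to the clamp arm, about which the handle turns (it shifts some 25 mm as the arm moves). With the clamp locked it is at y 76, z 61 mm in the fixture's frame.
- handle_end (a point): Outer end of the red handle, on its centre line, 125 mm from the handle pin. It starts raised, 55 to 72 degrees above level, leaning out to +y. Locked: level or a degree or two below, this end at x 0, y about 200, z about 57 mm in the fixture's frame.
- handle_press (a point): Where to push: middle of the handle's upper face (facing the arm when the handle stands up), 105 mm from the handle pin. The red grip is 20 mm wide (along fixture x), 14 mm thick, 36 to 125 mm out from the pin. Locked: y about 180, z about 65 mm in the fixture's frame.
- clamp_handle (a joint): Angle of the red handle against the clamp arm, rad: 0 fully open, grows as the handle is pushed down. The foot meets the pad at about 1.74, dead point about 2.2, locked on its stop 2.33. Push at the grip: 1 to 2 N at first, up to about 8 N before the dead point; past it the handle is drawn down to its stop and stays. Let go sooner, it springs back off the pad.
- spindle (a joint): How far the clamp's sprung rubber-footed spindle is pushed back into the arm, m: 0 free, about 0.003 when the clamp is locked on the pad (some 25 N). The foot comes down on the pad's lining at x = 0, y = 0 in the fixture's frame.
- spare_pad: The second brake pad of the pair, same size, lying on the bench beside the fixture's -y side. Leave alone. Origin: centre of its underside.
- wrench: Steel wrench 170 mm long, lying on the bench beyond the stop. Leave alone. Origin: middle, underside.
- grease_pot: Yellow round jar with a black lid, about 60 mm across and 62 mm high, standing on the bench near the handle on its -x side. Leave alone. Origin: centre of its underside.
Things that resemble listed ones, but are neither listed nor needed, are in the scene too. Leave any green or orange look-alike of the pad alone.

How it is judged:
On the way, in this order (a step that is already met when the one before it is completed fails the run):
1. the pad is fully home against the end stop while the clamp is still open (its foot off the pad) (x of pad in the frame of fixture between -0.003 and 0.003 m and y of pad in the frame of fixture between -0.004 and 0.004 m and z of pad in the frame of fixture between 0.008 and 0.016 m and value of joint clamp_handle below 1.6 rad), for 0.2 s.
2. the handle is past the dead point, on its stop, with the pad still home (x of pad in the frame of fixture between -0.003 and 0.003 m and y of pad in the frame of fixture between -0.004 and 0.004 m and z of pad in the frame of fixture between 0.008 and 0.016 m and value of joint clamp_handle above 2.29 rad), for 0.2 s.
At the end, for the whole second after the job is handed in: The pad lies flat in its channel, its ear within 3 mm of the end stop; the clamp handle is past the dead point on its stop (joint above 2.29) and the sprung foot bears on the pad with more than 12 N; all at rest and released (all of step 2 and angle between the x axis of pad and the x axis of fixture, either way round below 0.06 rad and value of joint spindle above 0.002 m and contact force between spindle and pad above 12 N and linear speed of pad below 0.02 m/s); the robot touches nothing.
It fails at once if the pad is lifted more than 10 mm off the fixture plate, or tipped up (z of pad in the frame of fixture above 0.022 m or angle between pad's own z axis and vertical above 0.25 rad).
It fails at once if the spare pad is moved more than 20 mm (distance of spare_pad from where it was at the start of the episode above 0.02 m).
It fails at once if the wrench is moved more than 20 mm (distance of wrench from where it was at the start of the episode above 0.02 m).
It fails at once if the grease jar is moved more than 20 mm (distance of grease_pot from where it was at the start of the episode above 0.02 m).
It also fails if it takes over 51 s, if anything falls off the work surface, if the arm or the gripper's body presses on something with over 40 N, if the wrist force passes 120 N, or if a joint passes its speed limit or range.

## Working session

There is one attempt and no reset: what is moved stays moved. The work goes in short steps, Python scripts to look and compute and a tool call to move; the robot and the scene stay as the last step left them, time stands still between calls to the robot, and variables do not carry over. Pictures are saved under pics/ and viewed, about 8 in all and at most 12, crops included, and the job is handed in when it is done.

Besides the shell and the picture viewer there is one more tool, called as name([rows], argument=value, ...), one row to a line, values as JSON. move_arm: Moves the arm, as the interface text tells. Its arguments: {"type":"object","properties":{"targets":{"type":"array"}},"required":["targets"]}

```bash
mkdir -p pics
python3 - <<'E'
from bench import status, viewer
import cv2,numpy as np
print({k:np.round(v,4) for k,v in status.get_obs().items()})
for n in ("side","top"):
    cv2.imwrite(f"pics/{n}0.png",viewer.snapshot(n)[:,:,::-1]); print(n,viewer.camera_model(n))
E
```

```text
{'time': np.float64(0.0), 'joint_positions': array([-1.2521,  0.0879,  1.3723, -0.    ,  1.6836, -0.1031]), 'qvel': array([-0.0007, -0.001 ,  0.0008, -0.0007, -0.0004, -0.0024]), 'joint_torque': array([ 2.00000e-04, -3.40188e+01, -3.02425e+01,  7.18000e-02,
        3.29000e-02, -2.00000e-04]), 'tool_pos': array([ 0.225 , -0.5013,  0.2043]), 'ee_rot': array([-3.1394e+00, -2.0000e-04,  4.2180e-01]), 'wrist_force': array([-0.0695, -0.0056,  0.0371]), 'wrist_torque': array([ 0.0249, -0.017 ,  0.0075]), 'width': np.float64(0.094)}
side {'K': array([[391.98873715,   0.        , 320.11729825],
       [  0.        , 391.98873715, 205.85851742],
       [  0.        ,   0.        ,   1.        ]]), 'xyz': array([0.35353701, 0.63235509, 0.55935191]), 'attitude': array([ 1.03498723,  0.01793266, -2.87830716])}
top {'K': array([[435.72467674,   0.        , 318.47530982],
       [  0.        , 435.72467674, 203.60899434],
       [  0.        ,   0.        ,   1.        ]]), 'xyz': array([ 0.4235086 , -0.08655506,  1.0325289 ]), 'attitude': array([ 0.13783339, -0.00262395, -1.59335007])}
```

View pics/top0.png

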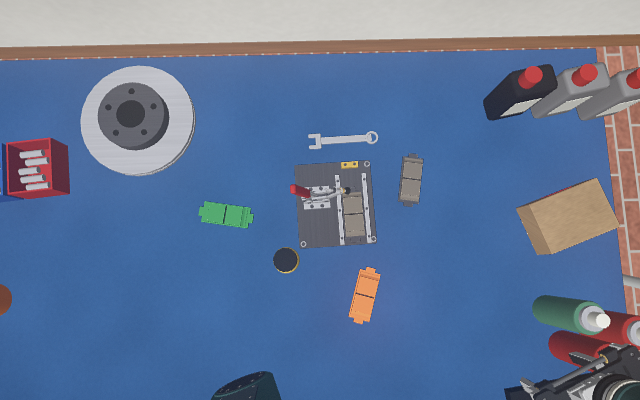

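View pics/side0.png

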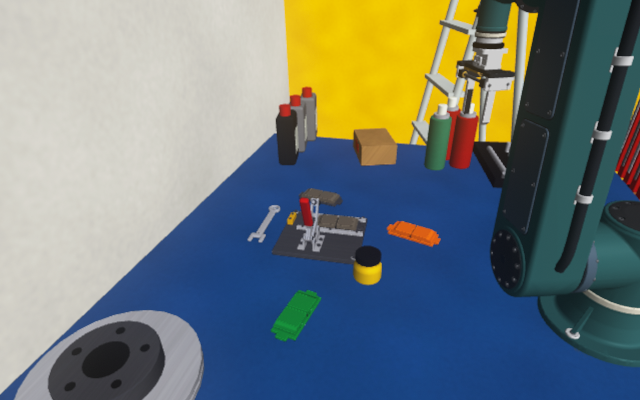

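Top: fixture about (297–376, 161–247), yellow stop at (349,164), pad at (353,215), red handle end at (297,190), jar at (286,260), wrench at (343,139). Side: handle at (306,210), jar at (368,266). I'll zoom in on both.

```bash
cat > h.py <<'E'
from bench import status, viewer
import cv2,numpy as np
from scipy.spatial.transform import Rotation as R
def ray(n,p):
    c=viewer.camera_model(n);K=c["K"]
    d=np.array([(p[0]-K[0,2])/K[0,0],-(p[1]-K[1,2])/K[1,1],-1.])
    return c["xyz"],R.from_euler("xyz",c["attitude"]).apply(d)
def onz(n,p,z):
    o,d=ray(n,p); return o+d*(z-o[2])/d[2]
def tri(a,b):
    o1,d1=ray("top",a);o2,d2=ray("side",b)
    s=np.linalg.lstsq(np.c_[d1,-d2],o2-o1,rcond=None)[0]
    p,q=o1+d1*s[0],o2+d2*s[1]; return (p+q)/2,np.linalg.norm(p-q)
def proj(n,X):
    c=viewer.camera_model(n);v=R.from_euler("xyz",c["attitude"]).inv().apply(np.atleast_2d(X)-c["xyz"])
    K=c["K"];return np.c_[K[0,2]-K[0,0]*v[:,0]/v[:,2],K[1,2]+K[1,1]*v[:,1]/v[:,2]]
E
python3 - <<'E'
from h import *
t=cv2.imread("pics/top0.png");s=cv2.imread("pics/side0.png")
a=cv2.resize(t[150:260,270:390],None,fx=5,fy=5,interpolation=cv2.INTER_CUBIC)
b=cv2.resize(s[180:290,260:390],None,fx=5,fy=5,interpolation=cv2.INTER_CUBIC)
cv2.imwrite("pics/a.png",a);cv2.imwrite("pics/b.png",b)
hsv=cv2.cvtColor(t,cv2.COLOR_BGR2HSV)
# plate: low saturation blob vs blue bench
m=((hsv[...,1]<110)).astype(np.uint8); m[:150]=0;m[260:]=0;m[:,:280]=0;m[:,390:]=0
m=cv2.morphologyEx(m,cv2.MORPH_CLOSE,np.ones((7,7)))
c=max(cv2.findContours(m,0,1)[0],key=cv2.contourArea);r=cv2.minAreaRect(c);print(r)
for p in cv2.boxPoints(r): print(p,onz("top",p,.012).round(4))
y=((abs(hsv[...,0].astype(int)-24)<7)&(hsv[...,1]>130)&(hsv[...,2]>90)).astype(np.uint8);y[:155]=0;y[172:]=0;y[:,:330]=0;y[:,370:]=0
q=np.argwhere(y)[:,::-1];print("yellow",q.min(0),q.max(0),q.mean(0),onz("top",q.mean(0),.026))
E
```

```text
((325.2740783691406, 209.83758544921875), (94.33109283447266, 97.32347106933594), 85.91438293457031)
[273.3756  166.25891] [0.6576 0.0134 0.012 ]
[370.45172 159.32489] [ 0.6694 -0.2195  0.012 ]
[377.17255 253.41626] [ 0.4449 -0.2264  0.012 ]
[280.09644 260.35028] [ 4.34e-01 -3.00e-04  1.20e-02]
yellow [341 161] [357 167] [349.15492958 164.53521127] [ 0.65457538 -0.16689179  0.026     ]
```

View pics/a.png

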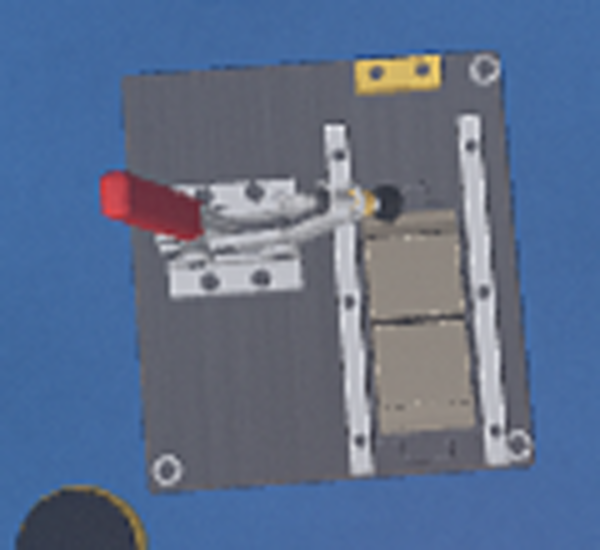

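View pics/b.png

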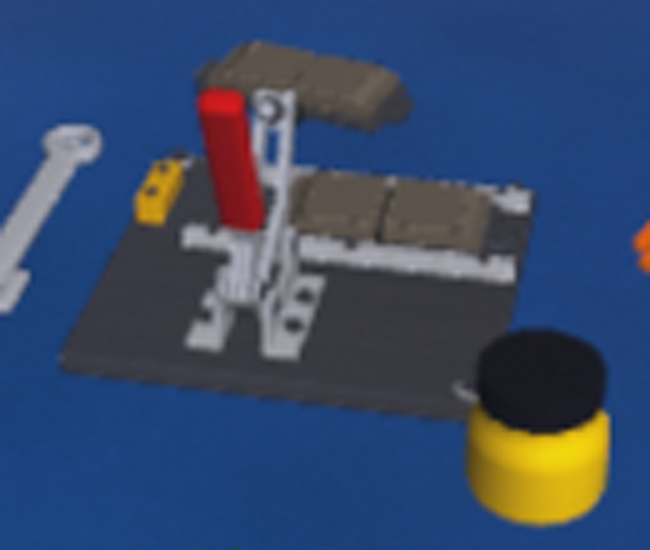

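Crop a: plate corners TL(123,76) TR(500,52) BR(533,465) BL(150,492), stop face lower edge ≈(398,93), lining rear edge (383,432)–(472,425), front edge (365,235)–(460,232), handle end ≈(115,195). Crop b: handle end ≈(221,103).

```bash
cat >> h.py <<'E'
A=lambda p:(np.array(p)+.5)/5-.5+[270,150]
B=lambda p:(np.array(p)+.5)/5-.5+[260,180]
E
python3 - <<'E'
from h import *
px=[(123,76),(500,52),(533,465),(150,492)]
W=np.array([onz("top",A(p),.012)[:2] for p in px])
F=np.array([(83,132),(83,-50),(-117,-50),(-117,132)])/1000
wm,fm=W.mean(0),F.mean(0)
H=(F-fm).T@(W-wm);th=np.arctan2(H[0,1]-H[1,0],H[0,0]+H[1,1])
Rm=np.array([[np.cos(th),-np.sin(th)],[np.sin(th),np.cos(th)]]);t=wm-Rm@fm
print("fix",t,np.degrees(th),"res mm",((W-(F@Rm.T+t))*1e3).round(1).tolist())
fx=lambda P:np.r_[Rm.T@(P[:2]-t),P[2]].round(4)
for n,p,z in [("stop foot",(398,93),.012),("rear L",(383,432),.029),("rear R",(472,425),.029),("fr L",(365,235),.029),("fr R",(460,232),.029),("ear rear",(428,452),.015),("jar",(80,555),.062)]:
    print(n,fx(onz("top",A(p),z)))
P,e=tri(A((117,195)),B((221,103)));print("hend",P,fx(P),e)
P,e=tri(A((190,222)),B((243,225)));print("grip root",P,fx(P),e)
P,e=tri(A((388,203)),B((272,106)));print("foot?",fx(P),e)
s=cv2.imread("pics/side0.png")
for z in(0,.062): print("jar side",z,fx(onz("side",B((540,500 if z==0 else 375)),z)))
open("h.py","a").write(f"\nth={th};Rm=np.array({Rm.tolist()});t=np.array({t.tolist()})\nfx=lambda P:np.r_[Rm.T@(P[:2]-t),P[2]].round(4)\nwf=lambda x,y,z:np.r_[Rm@[x,y]+t,z]\n")
E
```

```text
fix [ 0.58365554 -0.1714792 ] 2.552813953806354 res mm [[-0.7, -0.5], [-1.0, 0.3], [1.0, 1.5], [0.6, -1.3]]
stop foot [0.0653 0.0007 0.012 ]
rear L [-0.0969  0.0214  0.029 ]
rear R [-0.0964 -0.0198  0.029 ]
fr L [-0.0048  0.0228  0.029 ]
fr R [-0.0063 -0.0215  0.029 ]
ear rear [-0.1067  0.0002  0.015 ]
jar [-0.144   0.1614  0.062 ]
hend [ 0.5775226  -0.04019406  0.15354705] [-0.0003  0.1314  0.1535] 3.69498478654716e-05
grip root [ 0.57877129 -0.06827784  0.07445139] [-0.0003  0.1033  0.0745] 0.0006520545177445572
foot? [0.0036 0.016  0.0857] 0.0067371949883005735
jar side 0 [-0.1449  0.1752  0.    ]
jar side 0.062 [-0.1416  0.17    0.062 ]
```

```bash
cat >> h.py <<'E'
def plan(pts,tilt):  # fixture-frame points (m) -> tool-frame shifts mm and turn deg
    o=status.get_obs();R0=R.from_euler("xyz",o["ee_rot"])
    Rt=R.from_euler("z",th)*R.from_euler("x",np.pi)*R.from_euler("y",np.radians(tilt))
    print("now",fx(o["tool_pos"]),"F",o["wrist_force"].round(1),"t",o["time"])
    print("turn",np.degrees((R0.inv()*Rt).as_rotvec()).round(1))
    for p in pts: print(p,(R0.inv().apply(wf(*p)-o["tool_pos"])*1e3).round(1))
E
python3 -c "
from h import *
plan([(-.15,0,.2),(-.137,0,.1),(-.137,0,.04)],12)"
```

```text
now [-0.373  -0.3136  0.2044] F [ 0.3 -0.5  0.2] t 0.1
turn [-2.4 11.9 21.5]
(-0.15, 0, 0.2) [ 322.8 -209.4    4.9]
(-0.137, 0, 0.1) [ 334.9 -204.4  104.9]
(-0.137, 0, 0.04) [ 334.9 -204.3  164.9]
```

move_arm([
  [[50,-32,0],[0,4,7],-1],
  [[100,-65,0],[-1,8,14],-1],
  [[150,-98,0],[-2,12,21.5],-1],
  [[200,-130,0],[-2.4,12,21.5],-1],
  [[250,-162,0],[-2.4,12,21.5],-1],
  [[300,-195,0],[-2.4,12,21.5],-1],
  [[330,-206,30],[-2.4,12,21.5],-1],
  [[335,-204,70],[-2.4,12,21.5],-1],
  [[335,-204,105],[-2.4,12,21.5],-1],
  [[335,-204,140],[-2.4,12,21.5],-1],
  [[335,-204,160],[-2.4,12,21.5],-1],
  [[335,-204,165],[-2.4,12,21.5],-1],
  [[335,-204,165],[-2.4,12,21.5],-1],
  [[335,-204,165],[-2.4,12,21.5],-1],
])

```text
time: 1.85
tool_pos: [0.4481, -0.1791, 0.0418]
ee_rot: [3.138, -0.214, 0.046]
wrist_force: [-0.2, 0.3, -0.0]
width: 0.0006
```

```bash
python3 -c "
from h import *
t0=viewer.snapshot('top')[150:260,300:420,::-1];s=viewer.snapshot('side')[150:260,260:420,::-1]
z=lambda i:cv2.resize(i,None,fx=5,fy=5,interpolation=2)
cv2.imwrite('pics/c.png',cv2.resize(np.hstack([t0,s]),(800,314),interpolation=2))
print(status.get_obs()['ee_rot'],status.get_obs()['width'])
plan([(-.137,0,.0145),(-.08,0,.0145)],12)"
```

```text
[ 3.13820372 -0.21422361  0.04559423] 0.00030082496003770005
now [-0.1358 -0.0015  0.0417] F [0.2 0.1 0.5] t 1.95
turn [ 0.2 -0.3  0.1]
(-0.137, 0, 0.0145) [-6.9 -1.6 26.4]
(-0.08, 0, 0.0145) [48.8 -1.6 38.5]
```

View pics/c.png

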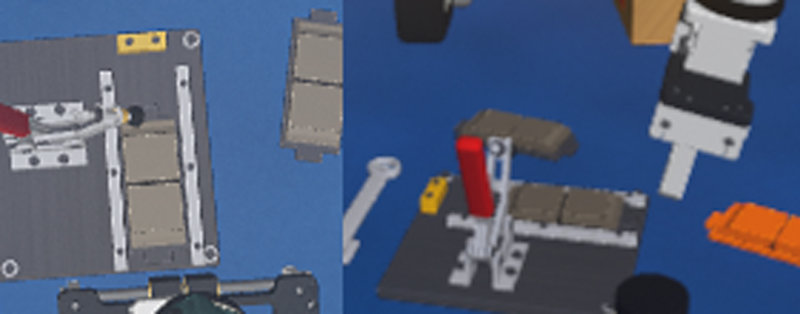

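The gripper is at the open end of the channel, clear of everything. I'll lower it to plate level, nearly vertical, and push part-way.

move_arm([
  [[-4,-1.5,14],[0,-8,0],-1],
  [[-7,-1.5,27],[0,-8,0],-1],
  [[-7,-1.5,27],[0,-8,0],-1],
  [[1,-1.5,29],[0,-8,0],-1],
  [[9,-1.5,30.5],[0,-8,0],-1],
  [[14,-1.5,31.5],[0,-8,0],-1],
  [[19,-1.5,32.5],[0,-8,0],-1],
  [[24,-1.5,33.5],[0,-8,0],-1],
  [[29,-1.5,34.5],[0,-8,0],-1],
  [[34,-1.5,35.5],[0,-8,0],-1],
  [[38,-1.5,36.5],[0,-8,0],-1],
  [[38,-1.5,36.5],[0,-8,0],-1],
])

```text
time: 3.45
tool_pos: [0.4928, -0.1751, 0.0128]
ee_rot: [3.139, -0.074, 0.045]
wrist_force: [-3.2, -0.9, 2.0]
width: 0.0009
```

```bash
python3 -c "
from h import *
plan([(-.073,0,.014)],4)"
```

```text
now [-0.091   0.0005  0.0128] F [-3.2 -0.9  2. ] t 3.45
turn [ 0.1 -0.2  0. ]
(-0.073, 0, 0.014) [18.   0.5  0.2]
```

Pushing with about 3 N as expected. I'll creep up to the stop.

move_arm([
  [[4,0,0],[0,0,0],-1],
  [[8,0,0],[0,0,0],-1],
  [[11,0,0],[0,0,0],-1],
  [[13,0,0],[0,0,0],-1],
  [[14,0,0],[0,0,0],-1],
  [[15,0,0],[0,0,0],-1],
  [[15,0,0],[0,0,0],-1],
])

```text
time: 4.32
tool_pos: [0.5071, -0.1744, 0.0139]
ee_rot: [3.14, -0.073, 0.045]
wrist_force: [-1.9, -0.7, -1.1]
width: 0.0002
```

```bash
python3 -c "
from h import *
plan([(-.073,0,.014)],4)"
```

```text
now [-0.0766  0.0005  0.0139] F [-1.9 -0.7 -1.1] t 4.325
turn [ 0.1 -0.2  0. ]
(-0.073, 0, 0.014) [3.6 0.5 0.2]
```

move_arm([
  [[1,0,0],[0,0,0],-1],
  [[2,0,0],[0,0,0],-1],
  [[3,0,0],[0,0,0],-1],
  [[4,0,0],[0,0,0],-1],
  [[4,0,0],[0,0,0],-1],
])

```text
time: 4.95
tool_pos: [0.5111, -0.1743, 0.0142]
ee_rot: [3.14, -0.073, 0.045]
wrist_force: [-1.7, -0.3, -2.1]
width: 0.0001
```

move_arm([
  [[1,0,0],[0,0,0],-1],
  [[2,0,0.1],[0,0,0],-1],
  [[2,0,0.1],[0,0,0],-1],
])

```text
time: 5.32
tool_pos: [0.5114, -0.1742, 0.0141]
ee_rot: [3.14, -0.069, 0.045]
wrist_force: [-7.4, -0.3, 2.0]
width: 0.0005
```

Force has risen and motion has stopped. I'll confirm with one more press, then look.

move_arm([
  [[1.5,0,0],[0,0,0],-1],
  [[2.5,0,0],[0,0,0],-1],
  [[2.5,0,0],[0,0,0],-1],
])

```text
time: 5.7
tool_pos: [0.5116, -0.1742, 0.014]
ee_rot: [3.14, -0.064, 0.045]
wrist_force: [-11.6, -0.2, 5.7]
width: 0.0002
```

```bash
python3 -c "
from h import *
a=viewer.snapshot('top')[150:250,290:390,::-1];s=viewer.snapshot('side')[170:270,260:390,::-1]
cv2.imwrite('pics/d.png',cv2.resize(np.hstack([a,s]),(782,340),interpolation=2))
plan([(-.1,0,.014)],4)"
```

```text
now [-0.0721  0.0005  0.014 ] F [-12.5  -0.1   6.4] t 5.8
turn [0.1 0.3 0. ]
(-0.1, 0, 0.014) [-27.8   0.5  -1.8]
```

View pics/d.png

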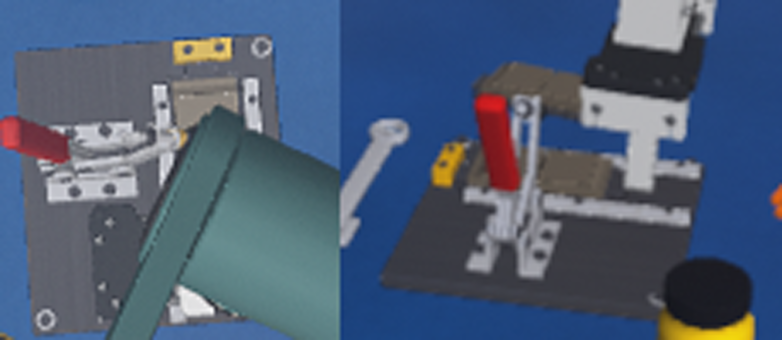

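Pad ear is against the yellow stop (tool tip confirms x≈-0.064 for the contact face), the handle is still up. Now back off, rise and move over beside the handle.

```bash
python3 -c "
from h import *
plan([(-.1,0,.014),(-.1,0,.08),(-.1,0,.25),(0,.08,.25),(0,.088,.145)],0)"
```

```text
now [-0.0721  0.0005  0.014 ] F [-12.5  -0.1   6.4] t 5.8
turn [ 0.1 -3.7  0. ]
(-0.1, 0, 0.014) [-27.8   0.5  -1.8]
(-0.1, 0, 0.08) [-23.6   0.6 -67.6]
(-0.1, 0, 0.25) [ -12.7    0.8 -237.3]
(0, 0.08, 0.25) [  87.1  -79.1 -231. ]
(0, 0.088, 0.145) [  80.4  -87.3 -126.2]
```

move_arm([
  [[-15,0,-2],[0,0,0],-1],
  [[-32,0,-4],[0,0,0],-1],
  [[-30,0,-40],[0,-3.7,0],-1],
  [[-25,0,-95],[0,-3.7,0],-1],
  [[-20,0,-150],[0,-3.7,0],-1],
  [[-17,0,-205],[0,-3.7,0],-1],
  [[-15,0,-237],[0,-3.7,0],-1],
  [[20,-30,-235],[0,-3.7,0],-1],
  [[55,-60,-233],[0,-3.7,0],-1],
  [[83,-79,-231],[0,-3.7,0],-1],
  [[83,-79,-231],[0,-3.7,0],-1],
  [[83,-79,-231],[0,-3.7,0],-1],
])

```text
time: 7.3
tool_pos: [0.5773, -0.0921, 0.2509]
ee_rot: [3.139, -0.009, 0.045]
wrist_force: [-0.4, -0.6, 0.0]
width: 0.0004
```

```bash
python3 -c "
from h import *
s=viewer.snapshot('side')[100:270,240:400,::-1]
cv2.imwrite('pics/e.png',cv2.resize(s,None,fx=3.5,fy=3.5,interpolation=2))
plan([(0,.088,.145)],0)
P0=np.array([.089,.037]);P1=np.array([.076,.061])
for d in (70,60,50,40,30,20,10,0,-4,-7):
    a=np.radians(d);p=P0+(P1-P0)*(70-d)/71+.105*np.array([np.cos(a),np.sin(a)])+.007*np.array([-np.sin(a),np.cos(a)])-[.0125,0]
    print(d,p.round(4))
"
```

```text
now [-0.0029  0.0793  0.2511] F [ 0.1 -1.  -0.9] t 7.35
turn [ 0.1 -0.5 -0. ]
(0, 0.088, 0.145) [  2.   -8.9 106.1]
70 [0.1058 0.1381]
60 [0.1211 0.1348]
50 [0.135  0.1287]
40 [0.1469 0.12  ]
30 [0.1566 0.1091]
20 [0.1636 0.0964]
10 [0.1677 0.0824]
0 [0.1687 0.0677]
-4 [0.1682 0.0617]
-7 [0.1675 0.0572]
```

View pics/e.png

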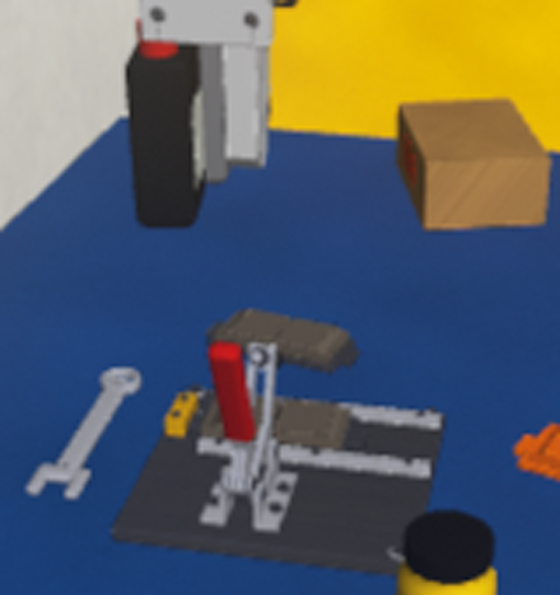

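Handle is up, pad at the stop, gripper high above and free. I'll lower beside the handle and start the push.

move_arm([
  [[2.5,-9,50],[0,-0.5,0],-1],
  [[2.5,-9,95],[0,-0.5,0],-1],
  [[2.5,-10,112],[0,-0.5,0],-1],
  [[2.5,-18,113],[0,-0.5,0],-1],
  [[2.5,-27,113],[0,-0.5,0],-1],
  [[2.5,-34,114.5],[0,-0.5,0],-1],
  [[2.5,-42,116.5],[0,-0.5,0],-1],
  [[2.5,-49,119],[0,-0.5,0],-1],
  [[2.5,-56,122.5],[0,-0.5,0],-1],
  [[2.5,-56,122.5],[0,-0.5,0],-1],
])

```text
time: 8.6
tool_pos: [0.5783, -0.035, 0.1273]
ee_rot: [3.14, 0.002, 0.046]
wrist_force: [0.0, -0.7, -0.4]
width: 0.0006
```

```bash
python3 -c "
from h import *
s=viewer.snapshot('side')[100:270,240:400,::-1]
cv2.imwrite('pics/f.png',cv2.resize(s,None,fx=3.5,fy=3.5,interpolation=2))
plan([(0,.135,.1287)],0)"
```

```text
now [0.0006 0.1363 0.1272] F [ 0.5  0.1 -0.1] t 8.65
turn [0.1 0.1 0.1]
(0, 0.135, 0.1287) [-0.6  1.3 -1.5]
```

View pics/f.png

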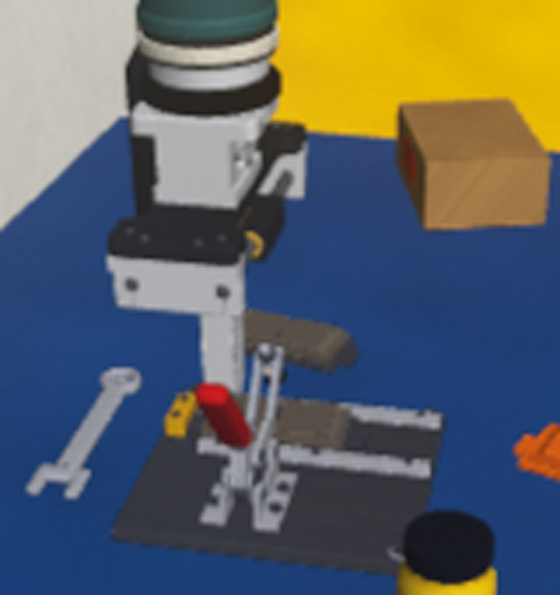

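The handle is following the fingers (about 50°). Continuing along the arc.

move_arm([
  [[0,-5,3.5],[0,0,0],-1],
  [[0,-10.5,7],[0,0,0],-1],
  [[0,-15.5,12.5],[0,0,0],-1],
  [[0,-20,18],[0,0,0],-1],
  [[0,-24,24.5],[0,0,0],-1],
  [[0,-27,31],[0,0,0],-1],
  [[0,-29.5,38],[0,0,0],-1],
  [[0,-31.5,45],[0,0,0],-1],
  [[0,-31.5,45],[0,0,0],-1],
])

```text
time: 9.78
tool_pos: [0.5763, -0.0033, 0.0812]
ee_rot: [-3.141, 0.003, 0.045]
wrist_force: [0.3, -0.5, -0.2]
width: 0.0004
```

```bash
python3 -c "
from h import *
s=viewer.snapshot('side')[140:270,240:400,::-1]
cv2.imwrite('pics/g.png',cv2.resize(s,None,fx=4,fy=4,interpolation=2))
plan([(0,.1687,.0677),(0,.168,.058)],0)"
```

```text
now [0.0004 0.1682 0.0817] F [-0.  -0.6  0. ] t 9.825
turn [0.  0.2 0. ]
(0, 0.1687, 0.0677) [-0.4 -0.5 14. ]
(0, 0.168, 0.058) [-0.4  0.2 23.7]
```

View pics/g.png

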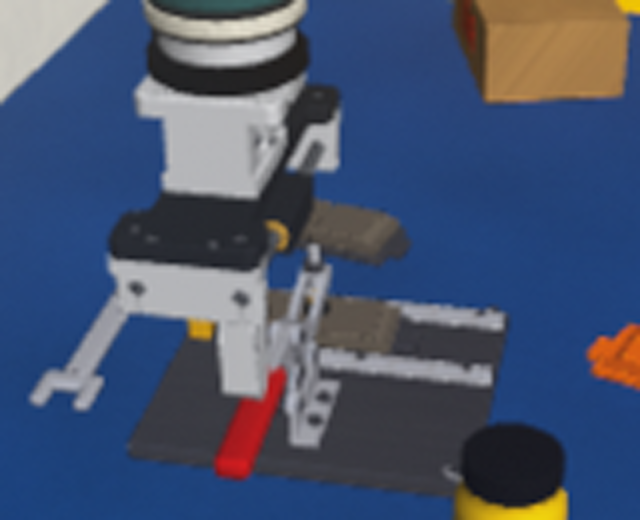

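The handle is nearly level and the arm is coming down. I'll keep pressing to the stop.

move_arm([
  [[0,0,5],[0,0,0],-1],
  [[0,0,9],[0,0,0],-1],
  [[0,0,13],[0,0,0],-1],
  [[0,0,17],[0,0,0],-1],
  [[0,0,17],[0,0,0],-1],
])

```text
time: 10.45
tool_pos: [0.5773, -0.0044, 0.066]
ee_rot: [3.14, 0.001, 0.045]
wrist_force: [0.2, 0.8, 0.4]
width: 0.0005
```

```bash
python3 -c "
from h import *
s=viewer.snapshot('side')[140:270,240:400,::-1]
cv2.imwrite('pics/i.png',cv2.resize(s,None,fx=4,fy=4,interpolation=2))
hsv=cv2.cvtColor(s.copy(),cv2.COLOR_BGR2HSV);m=((hsv[...,0]<8)|(hsv[...,0]>172))&(hsv[...,1]>170)&(hsv[...,2]>90);m[:80]=0
q=np.argwhere(m)[:,::-1]+[240,140];b=q[q[:,1]>q[:,1].max()-2].mean(0)
def onx0(p):
    o,d=ray('side',p);n=np.r_[Rm@[1,0],0];k=n@(np.r_[t,0]-o)/(n@d);return fx(o+k*d)
print(b,onx0(b),q.min(0),q.max(0)); plan([(0,.168,.058)],0)"
```

```text
[298.     257.4375] [-0.      0.1942  0.0516] [294 222] [396 258]
now [0.0012 0.1671 0.0661] F [ 0.4 -0.2  0.1] t 10.5
turn [0.1 0.  0. ]
(0, 0.168, 0.058) [-1.2 -0.9  8.1]
```

View pics/i.png

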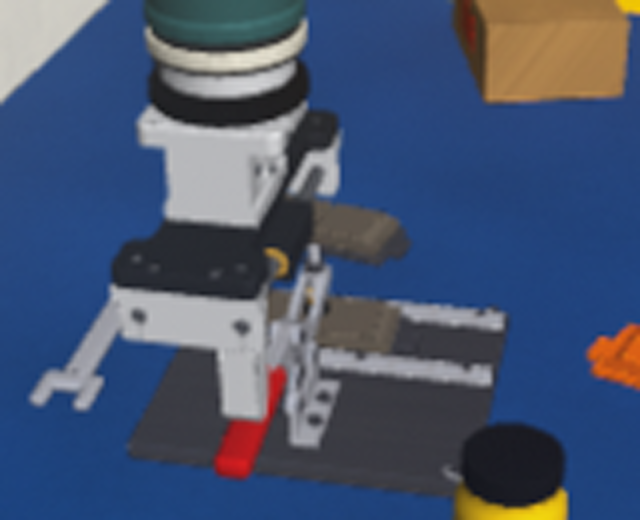

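The handle did not move between the two pictures; its lower end edge is at y≈0.194, z≈0.052, matching the locked pose (0.200, 0.050). It seems to have snapped already. A gentle press will confirm it is on its stop.

move_arm([
  [[0,-4,2],[0,0,0],-1],
  [[0,-8,5],[0,0,0],-1],
  [[0,-8,7],[0,0,0],-1],
  [[0,-8,8],[0,0,0],-1],
  [[0,-8,8],[0,0,0],-1],
])

```text
time: 11.12
tool_pos: [0.5783, 0.0024, 0.061]
ee_rot: [3.137, -0.003, 0.045]
wrist_force: [-1.6, -3.6, 10.0]
width: 0.0005
```

move_arm([
  [[0,2,-20],[0,0,0],-1],
  [[0,2,-70],[0,0,0],-1],
  [[0,2,-125],[0,0,0],-1],
  [[-20,2,-180],[0,0,0],-1],
  [[-80,2,-195],[0,0,0],-1],
  [[-140,10,-195],[0,0,0],-1],
  [[-200,20,-195],[0,0,0],-1],
  [[-230,20,-195],[0,0,0],-1],
  [[-230,20,-195],[0,0,0],-1],
])

```text
time: 12.25
tool_pos: [0.3473, -0.0261, 0.2537]
ee_rot: [3.139, -0.002, 0.044]
wrist_force: [0.9, -0.2, 1.0]
width: 0.0009
```

```bash
python3 -c "
from h import *
T=viewer.snapshot('top')[:,:,::-1];S=viewer.snapshot('side')[:,:,::-1]
cv2.imwrite('pics/j.png',cv2.resize(np.hstack([T[150:260,280:390],S[170:280,260:390]]),(800,367),interpolation=2))
s=S[140:270,240:345];hsv=cv2.cvtColor(s.copy(),cv2.COLOR_BGR2HSV);m=((hsv[...,0]<8)|(hsv[...,0]>172))&(hsv[...,1]>170)&(hsv[...,2]>90);m[:70]=0
q=np.argwhere(m)[:,::-1]+[240,140];b=q[q[:,1]>q[:,1].max()-2].mean(0)
o,d=ray('side',b);n=np.r_[Rm@[1,0],0];k=n@(np.r_[t,0]-o)/(n@d);print(b,fx(o+k*d)); plan([(0,0,.1)],0)"
```

```text
[298.     257.4375] [-0.      0.1942  0.0516]
now [-0.2282  0.1556  0.2532] F [-0.2  0.1 -1.1] t 12.35
turn [ 0.1 -0.   0. ]
(0, 0, 0.1) [228.1 155.5 153.6]
```

View pics/j.png

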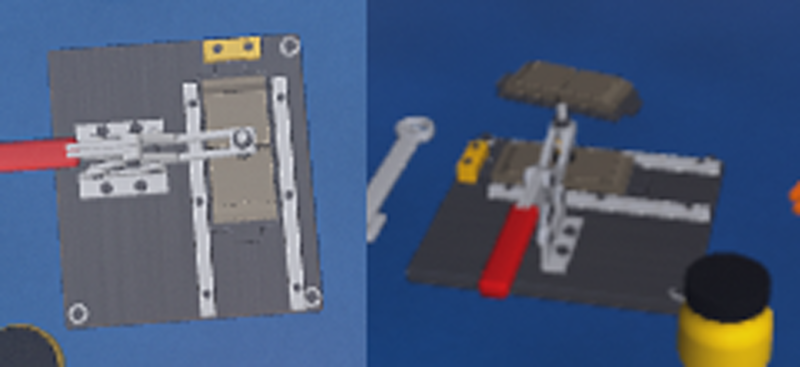

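Handle stays down and the arm lies level over the lining with the foot on the pad at (243,139). A numeric check of the pad position, then I hand in.

```bash
python3 -c "
from h import *
for p in [(245,220),(237,92),(235,78)]: print(fx(onz('top',(np.array(p)+.5)/3.333-.5+[280,150],.029)))
from bench import order; print(order.close_job())"
```

```text
[-0.051   0.0017  0.029 ]
[0.0397 0.0003 0.029 ]
[0.0498 0.0009 0.029 ]
the job is handed in; nothing more can be done
None
```

The brake pad is home against the yellow stop and the toggle clamp is locked on it. I handed the job in at about 12.4 s of the 51 s allowed; it reports no verdict.

**Pad:** I pushed it along the channel with closed fingers until it stopped moving and the force rose from about 2 N to 12 N. In the last picture the lining runs from x ≈ -51 to +50 mm. That puts the pad's centre within about 1 mm of home in x and under 2 mm in y. Hand-picked pixels and the calibration leave roughly 1–2 mm of uncertainty.

**Clamp:** I then pushed the handle down along its arc. It snapped to its stop before the fingers finished following it, and a further 10 N press did not move it on. After release the lower edge of its outer end was at y ≈ 194, z ≈ 52 mm. The locked position would be about 200 and 50 mm, so y reads about 6 mm short. I put that down to which edge pixel I picked. The clamp arm lies level with its foot on the lining.

**Not measured:** I could not read the joint angle, the spindle travel or the foot force directly; the lock is judged from the pictures and from the handle staying down.

**Rest of the scene:** The arm was well clear at hand-in with no contact force beyond sensor noise. The spare pad, wrench and jar look undisturbed in the pictures, but I did not measure their positions.

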